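Set a straightedge against two pins and an end stop

ROBOT

A 6-joint arm with a two-finger parallel gripper is mounted at the origin on a cart in front of the work surface, level with it; the furniture and walls round the work are solid. World frame = base frame: x ahead of the robot, y to its left, z up, the work surface at z = 0. Lengths are in m, angles in degrees, forces in N, time in s.
With the tool pointing down it reaches from about 0.25 to 0.725 m from the base axis. Payload 9.7 kg.
Tool frame: the origin (TCP) lies between the finger pads; the fingertips stand 19 mm ahead of it and the grasp point (between the pads) is the TCP; z points along the fingers, y is the line along which they close (so a half turn about z gives the same grasp; the last joint's range is limited). The gripper opens to 85 mm and grips with 20 to 120 N. Pads are 22 mm wide; open, the fingers measure 114 mm over their backs; the gripper's body (76 mm by 85 mm) begins 54 mm behind the grasp point. The pads swing forward as they close: fully open they stand 13 mm farther back than shut.
Start: joints at [64.572, 4.979, 10.078, 95.1, 0, 90], TCP at [0.236, 0.497, 0.25] pointing down, gripper open.
Joint ranges: [-179.16, 179.16], [-48.56, 103.87], [-65.8, 70.77], [-126.05, 130.52], [-82.76, 87.17], [-180, 180]. Speed limits (degrees/s): [127.2, 127.2, 147.25, 180, 180, 180].

INTERFACE

Orientations are given as [roll, pitch, yaw] about the fixed x, y, z axes, in that order (R = Rz(yaw) Ry(pitch) Rx(roll)).
In Python, from workcell import telemetry, camera, calibration, workorder gives the robot as it stands.
- The arm moves only by the tool play_rows, never from a script. Its argument "increments" is a list of rows, each a list of 3 entries, a list of its own where there are three numbers: the shift along the tool's x, y, z in mm, then the turn, a rotation vector about the tool's x, y, z in degrees, then the closure, from 0 (fully open) to 1 (shut). In form: [[[x, y, z], [ax, ay, az], jaw], ...]. A call has 1 to 20 rows; each row is the pose to reach, as a shift and turn from the pose commanded when the call began, along the tool's axes at that moment; what a row does not reach only later rows make up. A row lasts 1/10 s, in which the tool goes at most 50 mm and 8.59 degrees, less where a joint would pass 70% of its speed; a pose out of reach is approached as far as the arm can. A call with a gripper value outside its range is refused whole. The fingers move at their own pace and stop on an object; "grip_force" is the grip in N (left out, the last holds). Time passes only in rows, so rows that repeat a pose let the fingers close. It gives the time, the measured TCP pose, the force, the opening and the grip force at its end, in the units of the state.
- telemetry.get_obs(): the state, without advancing time (a new reading comes with each control period).
- camera(name): name is "scene" or "top" or "wrist"; returns (picture, depth): 384x512x3 uint8, red, green, blue; 384x512 float32, m along the optical axis (not along the pixel's ray), 0 where there is no reading.
- calibration(name): a dict with "vertical_fov" (degrees; the focal length in pixels is half the picture's height over the tangent of half this angle, whatever the lens; pixels are square), "cx", "cy" (the principal point, pixels), "rvec" (rotation vector, rad) and "tvec" (3), from world to camera coordinates, as OpenCV has them; the wrist camera has in their place "hand_eye" (4x4, takes a point from camera to tool coordinates, whose origin is the TCP and whose axes are the flange's). Camera axes: x right, y down, z forward; pixel columns grow to the right and rows downward; lengths in m; the calibration is good to about 2 mm. A picture is of the moment at which its call begins: read the wrist's pose just before it. calibration takes no time and is no camera call.
- workorder.job_done(): hands the job in; it is judged then, once.
The state is a dict: "time": time; "q": joint angles; "qd": joint speeds; "joint_efforts": joint torques, N m; "ee_pos": TCP position; "tcp_rot": TCP orientation; "wrist_force": force on the tool from outside, world axes, zero at the start; "torque": the same for the moment, N m; "opening": finger opening in m; "grasp_force": force on a finger pad.
Only numpy, scipy, OpenCV 4.12 (cv2) and the standard library are available. Lean on these libraries where they do the work, as an engineer would, in place of code of your own. Each camera call takes 0.05 s, during which the arm holds its last target. There are 200 camera calls.

TASK

Set up the straightedge for scoring the pane: lift it by its blue rib and lay it flat on the layout board, clear of all the pins, then slide its ruling edge gently against both brass pins at once while its end is still well short of the red stop pin. Keeping it lightly pressed on both brass pins, slide it along them to the left until its end touches the red stop pin too, so that it bears lightly on all three at once, and let go of it there. Do not press hard on any pin or on the pane, and leave the other things where they are.

Things in the scene. Friction and masses are not known exactly. Their poses are not given: they have to be found in the camera images.
- straightedge: Loose aluminium straightedge, 0.24 to 0.39 kg, a flat plate 40 (x) x 240 (y) x 5 mm with a blue plastic rib along its middle: rib 12 mm wide (x), 130 mm long (y), its top 35 mm above the underside. Starts flat on the bench, rib up. Origin: centre of the underside. +x points to the ruling edge (dark steel line and graduations), which lies 20 mm from the origin; +y runs along it to the left end, 120 mm from the origin; z up.
- board: Fixed layout board of pale wood, 200 (x) x 320 (y) x 12 mm, with a blue-green glass pane let in flush, so the top is one flat face 12 mm above the bench. Origin: centre of the underside. +x points away from the robot (board turned by up to about 17 degrees either way), +y to the left, z up.
- pin_left: Left brass pin: slotted foot plate 34x16 mm, flush on the board, with an upright post 10 mm thick, 22 mm tall. Origin: slot centre on the board's top, 50 mm ahead (+x) and 80 mm left of the board's centre; axes as the board's. The post is clamped up to 6 mm either way along the board's x, not shown by this pose: find it by touch. Rigid: 1 to 6 N is light, over 12 N too hard.
- pin_right: Right brass pin, the same but 80 mm to the right of the board's centre. Its post is set separately in its slot (up to 6 mm either way along the board's x), so the line of the two brass posts may be turned up to 0.08 rad from the board's y.
- stop_pin: Red stop pin: a like foot plate with a red post 12 mm thick, 22 mm tall. Origin: slot centre on the board's top, 25 mm ahead and 142 mm left of the board's centre, where the straightedge's left end face meets it. The post is clamped up to 6 mm either way along the board's y, not shown by this pose. Rigid: 1 to 6 N is light, over 12 N too hard.
- tape_roll: Bystander: roll of tape, 100 mm across, 25 mm tall, loose on the bench. Origin: centre of its underside.
- red_tin: Bystander: flat red tin, 67x98x27 mm, loose on the bench beyond the board. Origin: centre of its underside.

How it is judged (in metres and radians):
On the way, in this order (a step that is already met when the one before it is completed fails the run):
1. the straightedge lies flat on the board, ruling edge at least 2.5 mm short of both brass pins and its end at least 5 mm short of the stop pin (angle between straightedge's own z axis and vertical below 0.03 rad and z of straightedge in the frame of board between 0.0095 and 0.0145 m and contact force between straightedge and board above 0.3 N and x of each of post_left_c0, post_right_c0 in the frame of straightedge above 0.0275 m and y of post_stop_c0 in the frame of straightedge above 0.131 m), for 0.2 s.
2. its ruling edge bears on both brass pins at once with at least 0.5 N each, its end still at least 5 mm short of the stop pin (angle between straightedge's own z axis and vertical below 0.03 rad and z of straightedge in the frame of board between 0.0095 and 0.0145 m and x of post_left_c0 in the frame of straightedge between 0.022 and 0.0268 m and y of post_left_c0 in the frame of straightedge between -0.118 and 0.118 m and x of post_right_c0 in the frame of straightedge between 0.022 and 0.0268 m and y of post_right_c0 in the frame of straightedge between -0.118 and 0.118 m and contact force between straightedge and pin_left above 0.5 N and contact force between straightedge and pin_right above 0.5 N and y of post_stop_c0 in the frame of straightedge above 0.131 m), for 0.3 s.
3. it bears on both brass pins and, with its left end, on the stop pin, all at once with at least 0.3 N each (angle between straightedge's own z axis and vertical below 0.03 rad and z of straightedge in the frame of board between 0.0095 and 0.0145 m and x of post_left_c0 in the frame of straightedge between 0.022 and 0.0268 m and y of post_left_c0 in the frame of straightedge between -0.118 and 0.118 m and x of post_right_c0 in the frame of straightedge between 0.022 and 0.0268 m and y of post_right_c0 in the frame of straightedge between -0.118 and 0.118 m and contact force between straightedge and pin_left above 0.3 N and contact force between straightedge and pin_right above 0.3 N and contact force between straightedge and stop_pin above 0.3 N), for 0.2 s.
At the end, for the whole second after the job is handed in: The straightedge lies flat and at rest on the board, released, its ruling edge within 1.8 mm of the posts of both brass pins and its left end within 2.5 mm of the red stop pin's post (angle between straightedge's own z axis and vertical below 0.03 rad and z of straightedge in the frame of board between 0.0095 and 0.0145 m and x of post_left_c0 in the frame of straightedge between 0.022 and 0.0268 m and y of post_left_c0 in the frame of straightedge between -0.118 and 0.118 m and x of post_right_c0 in the frame of straightedge between 0.022 and 0.0268 m and y of post_right_c0 in the frame of straightedge between -0.118 and 0.118 m and y of post_stop_c0 in the frame of straightedge between 0.122 and 0.1285 m and linear speed of straightedge below 0.01 m/s and angular speed of straightedge below 0.05 rad/s); the robot touches nothing.
It fails at once if more than 12 N on any of the three pins (contact force between straightedge and pin_left above 12 N or contact force between straightedge and pin_right above 12 N or contact force between straightedge and stop_pin above 12 N).
It fails at once if the straightedge pressed or dropped on the board with more than 40 N (contact force between straightedge and board above 40 N).
It fails at once if the tape roll or the red tin moved by more than 20 mm (distance of any of tape_roll, red_tin from where it was at the start of the episode above 0.02 m).
It also fails if it takes over 72 s, if anything falls off the work surface, if the arm or the gripper's body presses on something with over 40 N, if the wrist force passes 120 N, or if a joint passes its speed limit or range.

## Working session

There is one attempt and no reset: what is moved stays moved. The work goes in short steps, Python scripts to look and compute and a tool call to move; the robot and the scene stay as the last step left them, time stands still between calls to the robot, and variables do not carry over. Pictures are saved under pics/ and viewed, at most 10 in all, crops included, and the job is handed in when it is done.

Besides the shell and the picture viewer there is one more tool, called after "Request:" as a command line: name --argument value ..., lists and objects as JSON in quotes. play_rows: Moves the arm, as the interface text tells. Its arguments: {"type":"object","properties":{"increments":{"type":"array"},"grip_force":{"type":"number"}},"required":["increments"]}

```bash
mkdir -p pics; ls; cat > h.py <<'E'
import numpy as np, cv2
from workcell import telemetry, camera, calibration, workorder
from scipy.spatial.transform import Rotation as R
def cam(name):
    c=calibration(name); f=192/np.tan(np.radians(c['vertical_fov'])/2)
    if 'rvec' in c:
        Rm=R.from_rotvec(np.ravel(c['rvec'])).as_matrix(); t=np.ravel(c['tvec'])
        Rc=Rm.T; o=-Rm.T@t
    else:
        s=telemetry.get_obs(); H=np.array(c['hand_eye'])
        Rt=R.from_euler('xyz',s['tcp_rot'],degrees=True).as_matrix()
        Rc=Rt@H[:3,:3]; o=Rt@H[:3,3]+np.array(s['ee_pos'])
    return f,c['cx'],c['cy'],Rc,o
def ray(cm,uv,z):
    f,cx,cy,Rc,o=cm; uv=np.atleast_2d(uv).astype(float)
    d=np.c_[(uv[:,0]-cx)/f,(uv[:,1]-cy)/f,np.ones(len(uv))]@Rc.T
    return o+d*((z-o[2])/d[:,2])[:,None]
def proj(cm,P):
    f,cx,cy,Rc,o=cm; p=(np.atleast_2d(P)-o)@Rc
    return np.c_[p[:,0]/p[:,2]*f+cx,p[:,1]/p[:,2]*f+cy]
E
python3 - <<'E'
from h import *
print(telemetry.get_obs())
a=camera('top')[0];b=camera('scene')[0]
print(calibration('top'));print(calibration('wrist'))
cv2.imwrite('pics/top.png',a[:,:,::-1]);cv2.imwrite('pics/scene.png',b[:,:,::-1])
E
```

```text
pics
{'time': 0.0, 'q': array([6.45715675e+01, 5.01234991e+00, 1.00354608e+01, 9.51004478e+01,
       4.46881464e-04, 9.00015997e+01]), 'qd': array([ 0.09034668, -0.07787833, -0.09392236, -0.00969723,  0.12135852,
       -0.01659928]), 'joint_efforts': array([-4.86899255e-03, -5.20392001e+01,  4.64801323e+01,  1.65352109e-02,
       -1.78786404e-04, -7.67221422e-06]), 'ee_pos': array([0.2360719 , 0.49653503, 0.24958008]), 'tcp_rot': array([-1.79922663e+02, -4.44721759e-04,  1.54569967e+02]), 'wrist_force': array([-0.10500929, -0.24652889,  0.75838917]), 'torque': array([ 0.00149719,  0.04898193, -0.01060999]), 'grasp_force': 0.0, 'opening': 0.08553332076549747}
{'vertical_fov': 47.52271110453256, 'cx': 258.80682134344437, 'cy': 180.44108615467803, 'rvec': array([ 2.22610984, -1.99197311,  0.21070818]), 'tvec': array([-0.08909278,  0.60704621,  1.05369656])}
{'vertical_fov': 60.4927711149315, 'cx': 260.03240919976673, 'cy': 193.69167790655038, 'hand_eye': array([[ 2.35041328e-04, -9.54594165e-01, -2.97909255e-01,
         7.68561192e-02],
       [ 9.99999961e-01,  1.78976331e-04,  2.15473524e-04,
        -6.15337203e-04],
       [-1.52371063e-04, -2.97909294e-01,  9.54594170e-01,
        -1.23777075e-01],
       [ 0.00000000e+00,  0.00000000e+00,  0.00000000e+00,
         1.00000000e+00]])}
```

View pics/top.png

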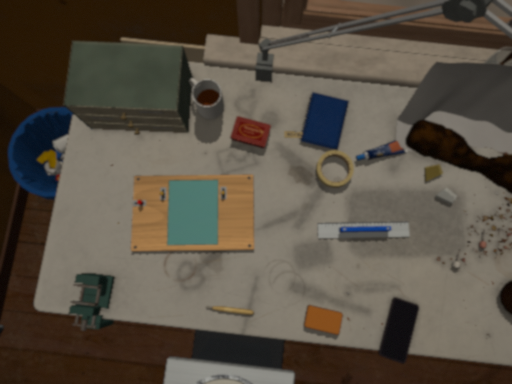

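The top view shows the board at (133–254, 175–251) with brass pins near (163,195) and (223,194) and the red pin near (140,205). The straightedge is at (318–410, 222–240), the tape roll at (335,170) and the tin at (250,134).

```bash
python3 - <<'E'
from h import *
a=cv2.imread('pics/top.png'); cm=cam('top')
hsv=cv2.cvtColor(a,cv2.COLOR_BGR2HSV)
def comp(m,box):
    k=np.zeros(m.shape,np.uint8); x0,y0,x1,y1=box; k[y0:y1,x0:x1]=m[y0:y1,x0:x1]; 
    c,_=cv2.findContours(k*255,cv2.RETR_EXTERNAL,cv2.CHAIN_APPROX_NONE); return max(c,key=cv2.contourArea)
H,S,V=cv2.split(hsv)
def rect(c,z):
    P=ray(cm,c[:,0,:],z); r=cv2.minAreaRect((P[:,:2]*1000).astype(np.float32)); return r
rib=comp(((H>95)&(H<125)&(S>110)).astype(np.uint8),(325,215,405,245)); print('rib',rect(rib,.035))
print('median bench',np.median(V[245:260,320:400]),V[215:248,330],V[215:248,400])
pl=comp((V>135).astype(np.uint8),(310,212,420,250)); print('plate',rect(pl,.005))
bd=comp(((H>8)&(H<25)&(S>70)&(V>110)).astype(np.uint8),(125,168,262,258)); print('board',rect(bd,.012), rect(bd,.012)[0])
gl=comp(((H>75)&(H<100)&(S>60)).astype(np.uint8),(150,170,235,255)); print('glass',rect(gl,.012))
print('pins',ray(cm,[[163,195],[223,194],[140,205]],.02))
print(cm[4], ray(cm,[[335,170],[250,134]],.0))
x=cv2.resize(a[165:262,125:262],None,fx=4,fy=4,interpolation=3);y=cv2.resize(a[210:252,308:420],(548,206),interpolation=3)
cv2.imwrite('pics/z.png',np.vstack([x,y]))
E
```

```text
rib ((522.170654296875, -301.9845886230469), (10.253279685974121, 120.82427978515625), 6.352400302886963)
median bench 110.0 [132 133 133 134 134 132 126 112 111 130 142 144 145 145 145 146 145 145
 143 143 142 141 128 105 102 115 119 119 118 117 117 114 113] [104 105 107 105 103  98  93 100 118 128 132 137 138 139 138 139 141 143
 143 141 137 122  97  95  98  99 101 104 104 104 105 103 104]
plate ((511.94921875, -220.32351684570312), (28.897226333618164, 56.32296371459961), 6.34463357925415)
board ((521.6076049804688, 143.32858276367188), (200.26380920410156, 321.4337158203125), 7.008017539978027) (521.6076049804688, 143.32858276367188)
glass ((521.0105590820312, 144.14434814453125), (165.88284301757812, 124.62885284423828), 7.315218925476074)
pins [[0.5548024  0.22594935 0.02      ]
 [0.57502251 0.0692164  0.02      ]
 [0.52180939 0.28170653 0.02      ]]
[ 0.3883877  -0.03892394  1.15514457] [[ 0.67790006 -0.2232167   0.        ]
 [ 0.75357132  0.01825867  0.        ]]
```

View pics/z.png

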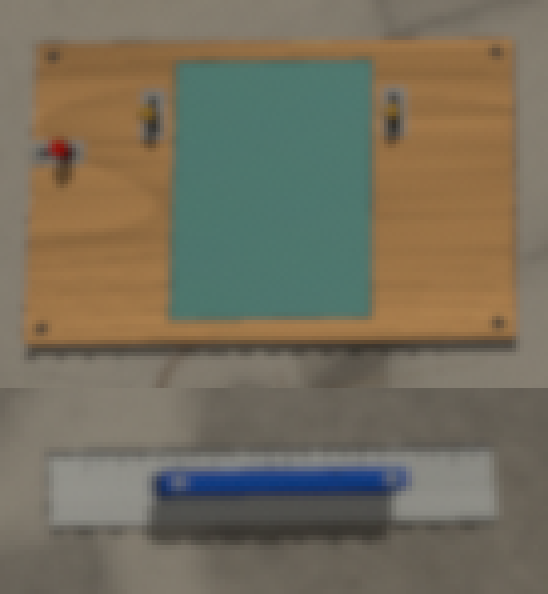

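The zoom shows the straightedge's graduated dark edge on the top side, away from the robot, so +x points away. The board yaw is about +7° and the straightedge yaw about +6.4°. Next I move above it and check with the wrist camera.

Request:
play_rows --increments '[[[-20,-20,0],[0,0,3],0],[[-50,-50,5],[0,0,8],0],[[-85,-85,10],[0,0,12],0],[[-120,-120,15],[0,0,16],0],[[-155,-155,20],[0,0,20],0],[[-190,-190,20],[0,0,24],0],[[-225,-225,20],[0,0,28],0],[[-260,-260,30],[0,0,32],0],[[-295,-295,30],[0,0,36],0],[[-330,-330,40],[0,0,40],0],[[-365,-365,40],[0,0,44],0],[[-400,-400,50],[0,0,48],0],[[-435,-435,50],[0,0,52],0],[[-470,-470,50],[0,0,56],0],[[-505,-505,50],[0,0,58.2],0],[[-540,-540,50],[0,0,58.2],0],[[-570,-570,50],[0,0,58.2],0],[[-590,-590,50],[0,0,58.2],0],[[-601,-598,50],[0,0,58.2],0],[[-601,-598,50],[0,0,58.2],0]]'

```text
time: 2.1
ee_pos: [0.5222, -0.3028, 0.1989]
tcp_rot: [-179.9, -0.1, 96.3]
wrist_force: [-0.7, -0.4, -0.3]
opening: 0.0853
grasp_force: 0.0
```

```bash
python3 - <<'E'
from h import *
cm=cam('wrist'); a=camera('wrist')[0][:,:,::-1].copy(); cv2.imwrite('pics/w1.png',a)
hsv=cv2.cvtColor(a,cv2.COLOR_BGR2HSV);H,S,V=cv2.split(hsv)
m=((H>95)&(H<125)&(S>120)).astype(np.uint8)*255
c,_=cv2.findContours(m,cv2.RETR_EXTERNAL,cv2.CHAIN_APPROX_NONE)
for k in c:
    if cv2.contourArea(k)>800:
        P=ray(cm,k[:,0,:],.035);print(cv2.minAreaRect((P[:,:2]*1000).astype(np.float32)),cv2.boundingRect(k))
s=telemetry.get_obs();print(s['ee_pos'],s['tcp_rot'],s['wrist_force'],s['torque'])
E
```

```text
((722.0680541992188, -340.23394775390625), (27.14792823791504, 93.01343536376953), 16.63505744934082) (450, 194, 31, 90)
((521.7347412109375, -304.9860534667969), (11.298301696777344, 128.81759643554688), 7.253988265991211) (253, 108, 15, 139)
[ 0.52194636 -0.30177605  0.19930435] [-1.79921388e+02 -6.30948863e-02  9.63149885e+01] [-0.3403977  -0.42714826  0.40393352] [-0.00985731  0.05103342  0.01187264]
```

View pics/w1.png

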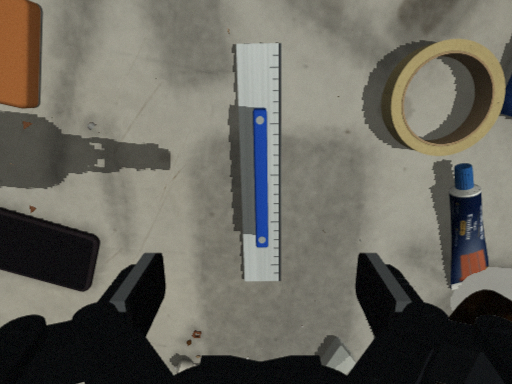

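The wrist view confirms the graduations on the right, which is world +x. The rib at (253–268, 108–247) is centred between the fingers, yaw about 7.2°. Descending and gripping.

Request:
play_rows --increments '[[[-3,0,25],[0,0,-0.9],0],[[-3,0,60],[0,0,-0.9],0],[[-3,0,95],[0,0,-0.9],0],[[-3,0,125],[0,0,-0.9],0],[[-3,0,148],[0,0,-0.9],0],[[-3,0,162],[0,0,-0.9],0],[[-3,0,169],[0,0,-0.9],0],[[-3,0,169],[0,0,-0.9],0.5],[[-3,0,169],[0,0,-0.9],0.7],[[-3,0,169],[0,0,-0.9],0.85],[[-3,0,169],[0,0,-0.9],1],[[-3,0,169],[0,0,-0.9],1],[[-3,0,169],[0,0,-0.9],1],[[-3,0,169],[0,0,-0.9],1],[[-3,0,169],[0,0,-0.9],1],[[-3,0,169],[0,0,-0.9],1]]' --grip_force 30

```text
time: 3.75
ee_pos: [0.5228, -0.3046, 0.0319]
tcp_rot: [180.0, 0.0, 97.3]
wrist_force: [0.0, 0.4, 6.1]
opening: 0.0114
grasp_force: 30.9
```

```bash
python3 - <<'E'
from h import *
s=telemetry.get_obs();print(s)
E
```

```text
{'time': 3.75, 'q': array([-3.02264432e+01,  1.37735374e+01, -4.20230119e+00,  7.19641897e+01,
       -3.98628090e-03,  5.25047026e+01]), 'qd': array([0.05174149, 0.01991566, 0.00850526, 0.01492137, 0.04589717,
       0.05198992]), 'joint_efforts': array([ 1.76892187e-01, -5.75784123e+01,  4.32895446e+01, -3.34638264e-01,
        9.27881151e-02, -5.79123327e-03]), 'ee_pos': array([ 0.52279315, -0.3046174 ,  0.03194788]), 'tcp_rot': array([1.79954845e+02, 3.96672636e-02, 9.72688365e+01]), 'wrist_force': array([0.01927772, 0.36882701, 6.06619009]), 'torque': array([0.04504352, 0.18887962, 0.03019655]), 'grasp_force': 30.917987823486328, 'opening': 0.011356737422633217}
```

Request:
play_rows --increments '[[[0,0,-10],[0,0,0],1],[[0,0,-30],[0,0,0],1],[[5,0,-55],[0,0,0],1],[[25,4,-75],[0,0,0],1],[[55,8,-85],[0,0,0],1],[[90,13,-85],[0,0,0],1],[[130,20,-85],[0,0,0],1],[[170,25,-85],[0,0,0],1],[[210,31,-85],[0,0,0],1],[[250,37,-85],[0,0,0],1],[[290,43,-85],[0,0,0],1],[[330,49,-85],[0,0,0],1],[[365,55,-85],[0,0,0],1],[[395,59,-85],[0,0,0],1],[[415,62,-85],[0,0,0],1],[[428,64,-85],[0,0,0],1],[[434,65,-85],[0,0,0],1],[[434,65,-85],[0,0,0],1],[[434,65,-85],[0,0,0],1],[[434,65,-85],[0,0,0],1]]'

```text
time: 5.75
ee_pos: [0.5321, 0.1335, 0.1163]
tcp_rot: [-180.0, 0.0, 97.2]
wrist_force: [0.3, -0.1, -3.1]
opening: 0.0116
grasp_force: 29.8
```

```bash
python3 - <<'E'
from h import *
cm=cam('wrist'); a=camera('wrist')[0][:,:,::-1].copy(); cv2.imwrite('pics/w2.png',a)
s=telemetry.get_obs()
for k in('ee_pos','tcp_rot','wrist_force','torque','opening'):print(k,s[k])
E
```

```text
ee_pos [0.53211014 0.13350353 0.11630391]
tcp_rot [-1.79996417e+02  8.42071918e-03  9.72036238e+01]
wrist_force [-0.22869878 -0.10023835 -3.542583  ]
torque [0.02875993 0.00772241 0.01937046]
opening 0.011162625049910899
```

View pics/w2.png

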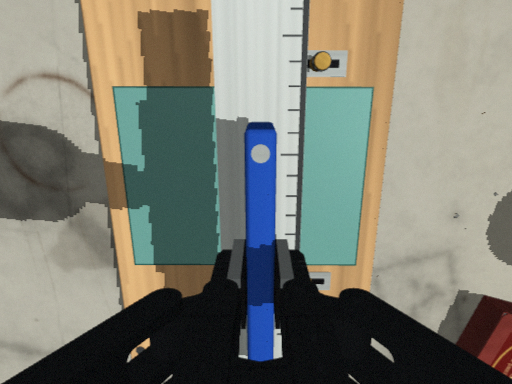

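```bash
python3 - <<'E'
from h import *
t=np.radians(7.15); c0=np.array([.5216,.1433]); Rb=np.array([[np.cos(t),-np.sin(t)],[np.sin(t),np.cos(t)]])
bf=lambda P:(P[:,:2]-c0)@Rb*1000
a=cv2.imread('pics/top.png');cm=cam('top');h=cv2.cvtColor(a,cv2.COLOR_BGR2HSV).astype(int)
for x,y,n in((162,192,'L'),(223,192,'R')):
    w=h[y-6:y+7,x-4:x+5]; m=(w[...,1]>140)&(w[...,2]>90)
    ys,xs=np.nonzero(m); wt=w[...,1][m]; u=[x-4+np.average(xs,weights=wt),y-6+np.average(ys,weights=wt)]
    print(n,len(xs),u,bf(ray(cm,u,.030)))
w=h[198:212,132:148]; m=((w[...,0]<8)|(w[...,0]>172))&(w[...,1]>130); ys,xs=np.nonzero(m); u=[132+xs.mean(),198+ys.mean()];print('S',len(xs),u,bf(ray(cm,u,.030)))
b=cv2.imread('pics/w2.png');h=cv2.cvtColor(b,cv2.COLOR_BGR2HSV)
m=cv2.inRange(h,(15,110,60),(35,255,255)); k=np.zeros_like(m);k[45:78,300:345]=m[45:78,300:345]
c=max(cv2.findContours(k,0,1)[0],key=cv2.contourArea);(x,y),r=cv2.minEnclosingCircle(c);print('wl',x,y,r)
cw=cam('wrist');print(bf(ray(cw,[x,y],.033)))
for uv in ([308,51],[348,77],[308,77],[348,51],[331,272],[331,290]):print(uv,bf(ray(cw,uv,.013)))
E
```

```text
L 11 [np.float64(160.52369942196532), np.float64(192.74161849710984)] [[47.56478286 82.38485701]]
R 4 [np.float64(222.50766871165644), np.float64(192.50306748466258)] [[ 46.02954111 -79.60146901]]
S 18 [np.float64(139.38888888888889), np.float64(201.88888888888889)] [[ 24.11752663 136.56531484]]
wl 322.18182373046875 60.59090805053711 8.991024017333984
[[44.57869223 81.9940265 ]]
[308, 51] [[38.72215712 89.28984765]]
[348, 77] [[65.42791006 73.71714545]]
[308, 77] [[39.41858148 73.68757005]]
[348, 51] [[64.16621291 89.31724719]]
[331, 272] [[ 63.77202502 -69.82168128]]
[331, 290] [[ 64.83252767 -86.01864114]]
```

Request:
play_rows --increments '[[[0,0,15],[0,0,0],1],[[0,0,35],[0,0,0],1],[[0,0,52],[0,0,0],1],[[0,0,62],[0,0,0],1],[[0,0,67],[0,0,0],1],[[0,0,69],[0,0,0],1],[[0,0,70],[0,0,0],1],[[0,0,71],[0,0,0],1],[[0,0,71.5],[0,0,0],1],[[0,0,72],[0,0,0],1],[[0,0,72.5],[0,0,0],1],[[0,0,72.5],[0,0,0],1],[[0,0,72.5],[0,0,0],1],[[0,0,72.5],[0,0,0],1]]'

```text
time: 7.2
ee_pos: [0.5322, 0.1344, 0.044]
tcp_rot: [180.0, -0.0, 97.3]
wrist_force: [-0.5, 0.8, -2.5]
opening: 0.0112
grasp_force: 29.9
```

```bash
cat > s.py <<'E'
from h import *
s=telemetry.get_obs()
for k in('time','ee_pos','tcp_rot','wrist_force','torque'):print(k,np.round(s[k],5))
E
python3 s.py
```

```text
time 7.2
ee_pos [0.53217 0.13438 0.04397]
tcp_rot [ 1.7997976e+02 -1.7000000e-03  9.7273270e+01]
wrist_force [-0.51282  0.76894 -2.49336]
torque [-0.02454  0.02469 -0.01548]
```

Request:
play_rows --increments '[[[0,0,0.5],[0,0,0],1],[[0,0,1],[0,0,0],1],[[0,0,1.2],[0,0,0],1],[[0,0,1.2],[0,0,0],1],[[0,0,1.2],[0,0,0],1]]'

```text
time: 7.7
ee_pos: [0.5322, 0.1344, 0.0439]
tcp_rot: [179.9, -0.0, 97.3]
wrist_force: [-4.1, -0.6, 9.7]
opening: 0.0116
grasp_force: 31.5
```

```bash
python3 s.py; python3 s.py|grep -A1 wrist
```

```text
time 7.7
ee_pos [0.53217 0.13439 0.0439 ]
tcp_rot [ 1.7994697e+02 -9.2700000e-03  9.7270720e+01]
wrist_force [-4.10097 -0.60294  9.72159]
torque [-0.174    0.92541  0.06288]
wrist_force [-4.10097 -0.60294  9.72159]
torque [-0.174    0.92541  0.06288]
```

Request:
play_rows --increments '[[[0,0,-0.5],[0,0,0],1],[[0,0,-0.9],[0,0,0],1],[[0,0,-0.9],[0,0,0],1],[[0,0,-0.9],[0,0,0],1]]'

```text
time: 8.1
ee_pos: [0.5322, 0.1344, 0.0439]
tcp_rot: [180.0, -0.0, 97.3]
wrist_force: [-2.4, -0.8, 5.5]
opening: 0.0117
grasp_force: 31.1
```

```bash
python3 s.py; python3 - <<'E'
from h import *
cm=cam('wrist'); a=camera('wrist')[0][:,:,::-1].copy(); cv2.imwrite('pics/w3.png',a)
E
```

```text
time 8.1
ee_pos [0.53219 0.13443 0.04394]
tcp_rot [ 1.7996948e+02 -7.1200000e-03  9.7274430e+01]
wrist_force [-2.36534 -0.76848  5.45333]
torque [-0.14337  0.52399 -0.01696]
```

View pics/w3.png

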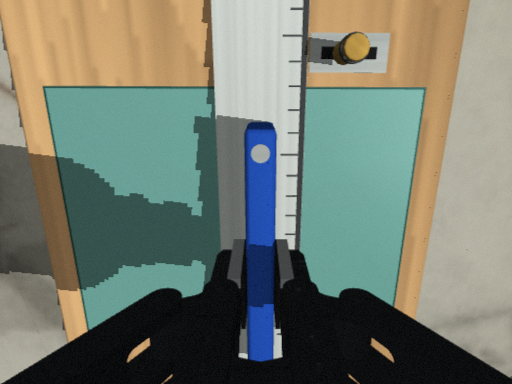

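The left post's top is at (355,46), and the ruling edge passes that row near column 306. Next I turn that into a gap.

```bash
python3 - <<'E'
from h import *
b=cv2.imread('pics/w3.png');h=cv2.cvtColor(b,cv2.COLOR_BGR2HSV);cw=cam('wrist')
m=cv2.inRange(h,(15,110,120),(35,255,255)); k=np.zeros_like(m);k[28:75,330:376]=m[28:75,330:376]
c=max(cv2.findContours(k,0,1)[0],key=cv2.contourArea);(x,y),r=cv2.minEnclosingCircle(c);print('wl',x,y,r)
g=b[:,:,1].astype(int); print(g[46,296:316],g[200,290:310])
s=telemetry.get_obs();ax=np.radians(s['tcp_rot'][2]-90);ex=np.array([np.cos(ax),np.sin(ax)]);ey=np.array([-ex[1],ex[0]])
f=lambda uv,z:[(round(float(v@ex)*1000,1),round(float(v@ey)*1000,1)) for v in ray(cw,uv,z)[:,:2]-s['ee_pos'][:2]]
print('post c',f([x,y],.034),'edge',f([[306,46],[303,120],[300,200]],.017), 'glass', f([[46,87],[424,88]],.012))
E
```

```text
wl 356.5 46.0 13.756916999816895
[207 212 213 212 209 170  89  69  73  51  37  56  75  74  87  95  94  93
  95  94] [202 204 206 206 206 206 159  64  64  63  61 114 159 161 166 162 166 164
 162 160]
post c [(35.2, 92.1)] edge [(18.5, 94.1), (18.4, 63.6), (18.5, 25.9)] glass [(-97.1, 77.7), (73.0, 77.4)]
```

Request:
play_rows --increments '[[[0,0,-0.4],[0,0,0],1],[[0,0.6,-0.4],[0,0,0],1],[[0,1.5,-0.4],[0,0,0],1],[[0,2.5,-0.4],[0,0,0],1],[[0,3.5,-0.4],[0,0,0],1],[[0,4.5,-0.4],[0,0,0],1],[[0,5.5,-0.4],[0,0,0],1],[[0,6.5,-0.4],[0,0,0],1],[[0,7.3,-0.4],[0,0,0],1],[[0,8,-0.4],[0,0,0],1],[[0,8,-0.4],[0,0,0],1],[[0,8,-0.4],[0,0,0],1]]'

```text
time: 9.35
ee_pos: [0.5392, 0.1353, 0.0439]
tcp_rot: [-179.9, -0.0, 97.3]
wrist_force: [-7.6, -1.0, 6.6]
opening: 0.0115
grasp_force: 31.3
```

```bash
python3 s.py
```

```text
time 9.35
ee_pos [0.53921 0.13527 0.04395]
tcp_rot [-1.799046e+02 -2.190000e-03  9.727630e+01]
wrist_force [-7.61253 -1.02     6.60466]
torque [-0.22403  1.33185 -0.00787]
```

Request:
play_rows --increments '[[[0,0,-0.3],[0,0,0],1],[[0,0,-0.6],[0,0,0],1],[[0,0,-0.6],[0,0,0],1],[[0,0,-0.6],[0,0,0],1]]'

```text
time: 9.75
ee_pos: [0.54, 0.1353, 0.044]
tcp_rot: [-180.0, 0.0, 97.3]
wrist_force: [0.6, 0.5, -4.2]
opening: 0.0111
grasp_force: 29.8
```

```bash
python3 s.py; python3 - <<'E'
from h import *
cw=cam('wrist'); b=camera('wrist')[0][:,:,::-1].copy(); cv2.imwrite('pics/w4.png',b)
h=cv2.cvtColor(b,cv2.COLOR_BGR2HSV)
m=cv2.inRange(h,(15,110,120),(35,255,255)); k=np.zeros_like(m);k[28:75,308:365]=m[28:75,308:365]
c=max(cv2.findContours(k,0,1)[0],key=cv2.contourArea);(x,y),r=cv2.minEnclosingCircle(c);print('wl',x,y,r)
print(b[46,296:330,1])
s=telemetry.get_obs();ax=np.radians(s['tcp_rot'][2]-90);ex=np.array([np.cos(ax),np.sin(ax)]);ey=np.array([-ex[1],ex[0]])
f=lambda uv,z:[(round(float(v@ex)*1000,1),round(float(v@ey)*1000,1)) for v in ray(cw,uv,z)[:,:2]-s['ee_pos'][:2]]
print('post c',f([x,y],.034))
E
```

```text
time 9.75
ee_pos [0.53996 0.13534 0.04402]
tcp_rot [-1.7997979e+02  5.3700000e-03  9.7271140e+01]
wrist_force [ 0.58144  0.53537 -4.15182]
torque [-0.04195 -0.03809  0.00998]
wl 335.0672302246094 45.60504150390625 13.741743087768555
[116 115 118 117 119  92  43  37  38  34  33  54  55  47  50  48  51  48
  48  54  54  54  46  41  51  58  49  93 125 138 141 139 146 144]
post c [(27.2, 92.2)]
```

Request:
play_rows --increments '[[[0,0.5,0],[0,0,0],1],[[0,1,0],[0,0,0],1],[[0,1.5,0],[0,0,0],1],[[0,2,0],[0,0,0],1],[[0,2.3,0],[0,0,0],1],[[0,2.3,0],[0,0,0],1],[[0,2.3,0],[0,0,0],1]]'

```text
time: 10.5
ee_pos: [0.5422, 0.1356, 0.0444]
tcp_rot: [-180.0, 0.0, 97.3]
wrist_force: [-0.3, -0.7, -3.0]
opening: 0.0116
grasp_force: 29.8
```

```bash
python3 s.py
```

```text
time 10.5
ee_pos [0.54224 0.13565 0.04444]
tcp_rot [-1.7999544e+02  1.4400000e-03  9.7270340e+01]
wrist_force [-0.30058 -0.72322 -2.9909 ]
torque [-0.01275 -0.01894  0.04654]
```

Request:
play_rows --increments '[[[0,0.2,0.2],[0,0,0],1],[[0,0.4,0.3],[0,0,0],1],[[0,0.6,0.3],[0,0,0],1],[[0,0.6,0.3],[0,0,0],1],[[0,0.6,0.3],[0,0,0],1]]'

```text
time: 11.0
ee_pos: [0.5427, 0.1357, 0.0442]
tcp_rot: [-180.0, -0.0, 97.3]
wrist_force: [-1.9, 0.0, -2.4]
opening: 0.0117
grasp_force: 30.0
```

```bash
python3 s.py
```

```text
time 11.0
ee_pos [0.54268 0.13574 0.04416]
tcp_rot [-1.7997953e+02 -2.8700000e-03  9.7273550e+01]
wrist_force [-1.90734  0.00579 -2.4335 ]
torque [ 0.01392  0.40208 -0.08793]
```

Request:
play_rows --increments '[[[0,0.15,0],[0,0,0],1],[[0,0.3,0],[0,0,0],1],[[0,0.3,0],[0,0,0],1],[[0,0.3,0],[0,0,0],1]]'

```text
time: 11.4
ee_pos: [0.5429, 0.1358, 0.0441]
tcp_rot: [-180.0, -0.0, 97.3]
wrist_force: [-3.7, 1.1, -1.8]
opening: 0.0116
grasp_force: 30.1
```

```bash
python3 s.py
```

```text
time 11.4
ee_pos [0.54288 0.13578 0.04409]
tcp_rot [-1.7996654e+02 -3.8300000e-03  9.7274490e+01]
wrist_force [-3.71801  1.11788 -1.79827]
torque [-0.03288  0.92622 -0.26488]
```

Request:
play_rows --increments '[[[0,0,0],[0,0,0.1],1],[[0,0.1,0],[0,0,0.2],1],[[0,0.2,0],[0,0,0.3],1],[[0,0.3,0],[0,0,0.4],1],[[0,0.3,0],[0,0,0.4],1],[[0,0.3,0],[0,0,0.4],1]]'

```text
time: 12.0
ee_pos: [0.543, 0.1358, 0.0441]
tcp_rot: [-179.9, -0.0, 96.9]
wrist_force: [-6.1, 0.2, -1.0]
opening: 0.0113
grasp_force: 30.2
```

```bash
python3 s.py
```

```text
time 12.0
ee_pos [0.543   0.13577 0.04407]
tcp_rot [-179.94462   -0.        96.89048]
wrist_force [-6.1098   0.22708 -1.01037]
torque [-0.08926  1.27496  0.01524]
```

Request:
play_rows --increments '[[[0,0,0],[0,0,0],1],[[0,0,0],[0,0,0],1],[[0,0,0],[0,0,0],1],[[0,0,0],[0,0,0],1],[[0.5,0,0],[0,0,0],1],[[1.2,0,0],[0,0,0],1],[[2,0,0],[0,0,0],1],[[3,0,0],[0,0,0],1],[[4,0,0],[0,0,0],1],[[5,0,0],[0,0,0],1],[[6,0,0],[0,0,0],1],[[6,0,0],[0,0,0],1],[[6,0,0],[0,0,0],1]]'

```text
time: 13.3
ee_pos: [0.5424, 0.1408, 0.044]
tcp_rot: [-179.9, 0.1, 96.8]
wrist_force: [-5.7, -5.1, -1.0]
opening: 0.0114
grasp_force: 30.2
```

```bash
python3 s.py
```

```text
time 13.3
ee_pos [0.54236 0.14081 0.04396]
tcp_rot [-1.7993721e+02  1.0583000e-01  9.6847050e+01]
wrist_force [-5.7211  -5.08283 -0.9522 ]
torque [-1.01179  1.09182 -0.0069 ]
```

Request:
play_rows --increments '[[[0.5,-0.2,-0.1],[0,0,0],1],[[1,-0.2,-0.1],[0,0,0],1],[[2,-0.2,-0.1],[0,0,0],1],[[3,-0.2,-0.1],[0,0,0],1],[[4,-0.2,-0.1],[0,0,0],1],[[5,-0.2,-0.1],[0,0,0],1],[[6,-0.2,-0.1],[0,0,0],1],[[7,-0.2,-0.1],[0,0,0],1],[[7,-0.2,-0.1],[0,0,0],1],[[7,-0.2,-0.1],[0,0,0],1]]'

```text
time: 14.3
ee_pos: [0.5415, 0.148, 0.044]
tcp_rot: [-180.0, 0.1, 96.9]
wrist_force: [-4.2, -2.2, -2.4]
opening: 0.0112
grasp_force: 30.0
```

```bash
python3 s.py;python3 - <<'E'
from h import *
a=camera('scene')[0][:,:,::-1]; cm=cam('scene')
u=proj(cm,[.54-.025,.27,.02])[0].astype(int);print(u)
c=a[max(u[1]-60,0):u[1]+60,max(u[0]-80,0):u[0]+80]
cv2.imwrite('pics/s5.png',cv2.resize(c,None,fx=5,fy=5,interpolation=2)) 
E
```

```text
time 14.3
ee_pos [0.54147 0.14804 0.04402]
tcp_rot [-1.7995621e+02  7.3430000e-02  9.6856990e+01]
wrist_force [-4.1765  -2.15724 -2.35649]
torque [-0.63569  0.87679  0.05189]
[173 171]
```

View pics/s5.png

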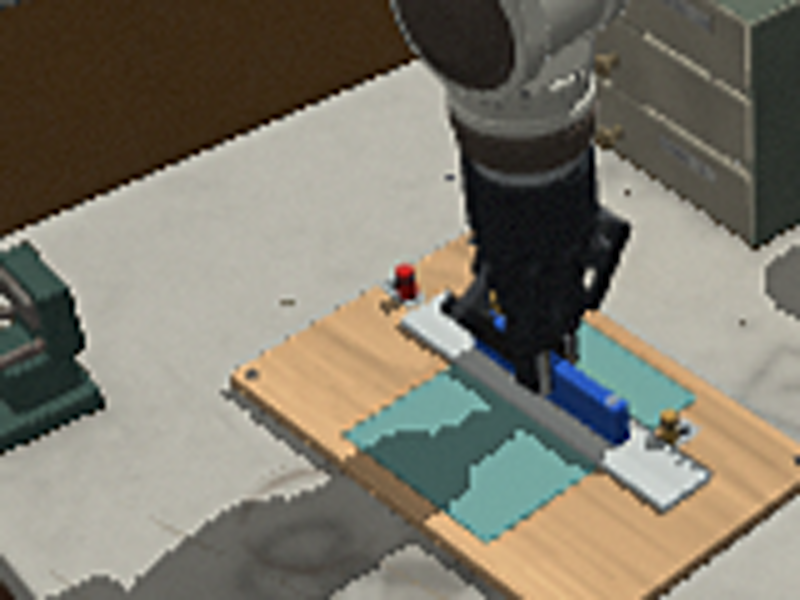

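The picture shows the ruling edge at the right brass post (670,430), and the left end (430,310) still a little short of the red post (403,285). I continue in small steps.

Request:
play_rows --increments '[[[0.5,0,0],[0,0,0],1],[[1,0,0],[0,0,0],1],[[1.5,0,0],[0,0,0],1],[[2,0,0],[0,0,0],1],[[2.5,0,0],[0,0,0],1],[[2.5,0,0],[0,0,0],1]]'

```text
time: 14.95
ee_pos: [0.5412, 0.1504, 0.044]
tcp_rot: [-180.0, 0.1, 96.9]
wrist_force: [-4.2, -3.2, -1.0]
opening: 0.0114
grasp_force: 30.0
```

```bash
python3 s.py
```

```text
time 14.95
ee_pos [0.54116 0.15041 0.04402]
tcp_rot [-1.7995476e+02  8.7530000e-02  9.6853390e+01]
wrist_force [-4.18289 -3.24663 -1.026  ]
torque [-0.83802  0.88181 -0.03746]
```

Request:
play_rows --increments '[[[0.4,0,-0.1],[0,0,0],1],[[0.8,0,-0.1],[0,0,0],1],[[1,0,-0.1],[0,0,0],1],[[1,0,-0.1],[0,0,0],1]]'

```text
time: 15.35
ee_pos: [0.541, 0.1514, 0.0441]
tcp_rot: [-180.0, 0.1, 96.9]
wrist_force: [-4.3, -4.6, -2.5]
opening: 0.0114
grasp_force: 29.9
```

```bash
python3 s.py
```

```text
time 15.35
ee_pos [0.54104 0.1514  0.04408]
tcp_rot [-1.7995332e+02  8.7250000e-02  9.6853480e+01]
wrist_force [-4.33246 -4.61696 -2.46025]
torque [-0.7574   0.85586  0.03151]
```

Request:
play_rows --increments '[[[0.4,0,0],[0,0,0],1],[[0.8,0,0],[0,0,0],1],[[0.8,0,0],[0,0,0],1]]'

```text
time: 15.65
ee_pos: [0.5409, 0.1522, 0.0441]
tcp_rot: [-180.0, 0.1, 96.9]
wrist_force: [-4.2, -4.2, -1.2]
opening: 0.0115
grasp_force: 29.9
```

```bash
python3 s.py
```

```text
time 15.65
ee_pos [0.54094 0.15223 0.04406]
tcp_rot [-1.7995216e+02  8.4830000e-02  9.6854610e+01]
wrist_force [-4.15252 -4.21435 -1.20938]
torque [-0.78561  0.92243  0.07752]
```

Still sliding freely.

Request:
play_rows --increments '[[[0.4,0,0],[0,0,0],1],[[0.8,0,0],[0,0,0],1],[[1,0,0],[0,0,0],1],[[1,0,0],[0,0,0],1]]'

```text
time: 16.05
ee_pos: [0.5409, 0.1532, 0.0441]
tcp_rot: [-180.0, 0.1, 96.9]
wrist_force: [-3.9, -4.2, -1.9]
opening: 0.0114
grasp_force: 29.9
```

```bash
python3 s.py
```

```text
time 16.05
ee_pos [0.54087 0.15318 0.04409]
tcp_rot [-1.7995769e+02  9.1390000e-02  9.6853160e+01]
wrist_force [-3.85767 -4.17855 -1.85286]
torque [-0.7809   0.88982  0.03995]
```

Request:
play_rows --increments '[[[0.4,0,0],[0,0,0],1],[[0.8,0,0],[0,0,0],1],[[1,0,0],[0,0,0],1],[[1,0,0],[0,0,0],1]]'

```text
time: 16.45
ee_pos: [0.5407, 0.1542, 0.0441]
tcp_rot: [-180.0, 0.1, 96.9]
wrist_force: [-3.7, -4.2, -2.7]
opening: 0.0114
grasp_force: 29.9
```

```bash
python3 s.py
```

```text
time 16.45
ee_pos [0.5407  0.15419 0.04407]
tcp_rot [-1.7995409e+02  8.6030000e-02  9.6852290e+01]
wrist_force [-3.72982 -4.22998 -2.65993]
torque [-0.8076   0.90534  0.07269]
```

Request:
play_rows --increments '[[[0.4,0.05,0],[0,0,0],1],[[0.8,0.05,0],[0,0,0],1],[[1,0.05,0],[0,0,0],1],[[1,0.05,0],[0,0,0],1]]'

```text
time: 16.85
ee_pos: [0.5406, 0.1552, 0.044]
tcp_rot: [-179.9, 0.1, 96.9]
wrist_force: [-4.6, -3.5, -2.5]
opening: 0.0115
grasp_force: 30.0
```

```bash
python3 s.py
```

```text
time 16.85
ee_pos [0.54058 0.15515 0.04405]
tcp_rot [-1.7994628e+02  9.0400000e-02  9.6853040e+01]
wrist_force [-4.63954 -3.455   -2.5153 ]
torque [-8.7469e-01  8.8979e-01 -8.4000e-04]
```

Request:
play_rows --increments '[[[0.4,0.05,0],[0,0,0],1],[[0.8,0.05,0],[0,0,0],1],[[1,0.05,0],[0,0,0],1],[[1,0.05,0],[0,0,0],1]]'

```text
time: 17.25
ee_pos: [0.5405, 0.1561, 0.0441]
tcp_rot: [-179.9, 0.1, 96.9]
wrist_force: [-4.6, -4.1, -1.9]
opening: 0.0113
grasp_force: 30.0
```

```bash
python3 s.py
```

```text
time 17.25
ee_pos [0.54052 0.1561  0.04406]
tcp_rot [-1.7994615e+02  9.4480000e-02  9.6851410e+01]
wrist_force [-4.59207 -4.09008 -1.85903]
torque [-0.89982  1.00266  0.07285]
```

Request:
play_rows --increments '[[[0.4,0,0],[0,0,0],1],[[0.8,0,0],[0,0,0],1],[[1,0,0],[0,0,0],1],[[1,0,0],[0,0,0],1]]'

```text
time: 17.65
ee_pos: [0.5404, 0.1571, 0.044]
tcp_rot: [-179.9, 0.1, 96.8]
wrist_force: [-3.9, -4.5, -1.7]
opening: 0.0115
grasp_force: 30.0
```

```bash
python3 s.py;python3 - <<'E'
from h import *
a=camera('scene')[0][:,:,::-1]
cv2.imwrite('pics/s6.png',cv2.resize(a[155:220,155:245],None,fx=8,fy=8,interpolation=2)) 
E
```

```text
time 17.65
ee_pos [0.54038 0.1571  0.04404]
tcp_rot [-1.7994243e+02  9.2270000e-02  9.6847230e+01]
wrist_force [-3.90569 -4.53983 -1.66617]
torque [-0.86317  0.94202 -0.02721]
```

View pics/s6.png

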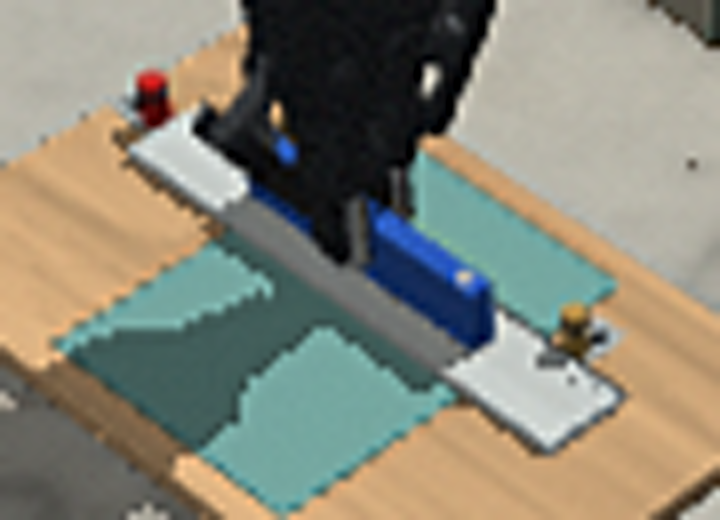

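The left end at about (175,115) is now almost at the red post (152,110).

Request:
play_rows --increments '[[[0.4,0,0],[0,0,0],1],[[0.8,0,0],[0,0,0],1],[[1,0,0],[0,0,0],1],[[1,0,0],[0,0,0],1]]'

```text
time: 18.1
ee_pos: [0.5402, 0.1581, 0.0441]
tcp_rot: [-179.9, 0.1, 96.8]
wrist_force: [-4.6, -4.3, -1.7]
opening: 0.0113
grasp_force: 30.0
```

```bash
python3 s.py
```

```text
time 18.1
ee_pos [0.54024 0.15809 0.04406]
tcp_rot [-1.7994254e+02  9.5560000e-02  9.6849790e+01]
wrist_force [-4.56828 -4.25673 -1.727  ]
torque [-0.89203  0.93131  0.02879]
```

Request:
play_rows --increments '[[[0.4,0,0],[0,0,0],1],[[0.8,0,0],[0,0,0],1],[[0.8,0,0],[0,0,0],1]]'

```text
time: 18.4
ee_pos: [0.5401, 0.1589, 0.0441]
tcp_rot: [-179.9, 0.1, 96.8]
wrist_force: [-3.6, -4.6, -1.9]
opening: 0.0116
grasp_force: 30.0
```

```bash
python3 s.py
```

```text
time 18.4
ee_pos [0.54013 0.15889 0.04405]
tcp_rot [-1.7994081e+02  9.3370000e-02  9.6849690e+01]
wrist_force [-3.60602 -4.63833 -1.86827]
torque [-0.92593  0.90439  0.05655]
```

Request:
play_rows --increments '[[[0.4,0.05,0],[0,0,0],1],[[0.8,0.05,0],[0,0,0],1],[[0.8,0.05,0],[0,0,0],1]]'

```text
time: 18.7
ee_pos: [0.5401, 0.1597, 0.0441]
tcp_rot: [-179.9, 0.1, 96.9]
wrist_force: [-4.9, -3.9, -1.3]
opening: 0.0114
grasp_force: 30.0
```

```bash
python3 s.py
```

```text
time 18.7
ee_pos [0.5401  0.15971 0.04405]
tcp_rot [-1.7994211e+02  9.3160000e-02  9.6850590e+01]
wrist_force [-4.92571 -3.88875 -1.32656]
torque [-0.83848  0.98687 -0.03169]
```

Request:
play_rows --increments '[[[0.4,0,0],[0,0,0],1],[[0.8,0,0],[0,0,0],1],[[0.8,0,0],[0,0,0],1]]'

```text
time: 19.0
ee_pos: [0.54, 0.1604, 0.044]
tcp_rot: [-179.9, 0.1, 96.8]
wrist_force: [-4.3, -5.5, -2.3]
opening: 0.0117
grasp_force: 30.0
```

```bash
python3 s.py
```

```text
time 19.0
ee_pos [0.53999 0.16037 0.04403]
tcp_rot [-1.799388e+02  1.090200e-01  9.684589e+01]
wrist_force [-4.32607 -5.45727 -2.27234]
torque [-0.97427  0.9699   0.03631]
```

Request:
play_rows --increments '[[[0.15,0,0],[0,0,0],1],[[0.3,0,0],[0,0,0],1],[[0.3,0,0],[0,0,0],1],[[0.3,0,0],[0,0,0],1]]'

```text
time: 19.4
ee_pos: [0.54, 0.1604, 0.044]
tcp_rot: [-179.9, 0.1, 96.8]
wrist_force: [-4.7, -6.0, -1.9]
opening: 0.0113
grasp_force: 30.1
```

```bash
python3 s.py
```

```text
time 19.4
ee_pos [0.53998 0.16041 0.04404]
tcp_rot [-1.7993682e+02  1.3457000e-01  9.6834450e+01]
wrist_force [-4.71476 -5.9508  -1.85065]
torque [-1.26082  0.95603  0.04634]
```

Request:
play_rows --increments '[[[0.15,0,0.1],[0,0,0],1],[[0.15,0,0.1],[0,0,0],1],[[0.15,0,0.1],[0,0,0],1],[[0.15,0,0.1],[0,0,0],1],[[0.15,0,0.1],[0,0,0],1]]'

```text
time: 19.9
ee_pos: [0.54, 0.1605, 0.044]
tcp_rot: [-179.9, 0.1, 96.8]
wrist_force: [-4.3, -7.4, -0.5]
opening: 0.0114
grasp_force: 30.2
```

```bash
python3 s.py
```

```text
time 19.9
ee_pos [0.53998 0.16045 0.04401]
tcp_rot [-1.7993913e+02  1.4531000e-01  9.6831010e+01]
wrist_force [-4.27512 -7.371   -0.54809]
torque [-1.41499  0.9838   0.11075]
```

Request:
play_rows --increments '[[[0,0.1,0],[0,0,-0.05],1],[[0,0.1,0],[0,0,-0.1],1],[[0,0.1,0],[0,0,-0.1],1],[[0,0.1,0],[0,0,-0.1],1],[[0,0.1,0],[0,0,-0.1],1],[[0,0.1,0],[0,0,-0.1],1]]'

```text
time: 20.5
ee_pos: [0.54, 0.1605, 0.044]
tcp_rot: [-179.9, 0.1, 96.9]
wrist_force: [-5.3, -7.5, -0.4]
opening: 0.0112
grasp_force: 30.2
```

```bash
python3 s.py
```

```text
time 20.5
ee_pos [0.53999 0.16046 0.044  ]
tcp_rot [-1.7992891e+02  1.4604000e-01  9.6925940e+01]
wrist_force [-5.2936  -7.4742  -0.37089]
torque [-1.39557  1.11795  0.03486]
```

Request:
play_rows --increments '[[[0,0,0],[0,0,0],0.8],[[0,0,0],[0,0,0],0.7],[[0,0,0],[0,0,0],0.5],[[0,0,0],[0,0,0],0.5],[[0,0,0],[0,0,0],0.5],[[0,0,0],[0,0,0],0.5],[[0,0,-5],[0,0,0],0.5],[[0,0,-15],[0,0,0],0.5],[[0,0,-35],[0,0,0],0.5],[[0,0,-65],[0,0,0],0.5],[[0,0,-100],[0,0,0],0.5],[[0,0,-120],[0,0,0],0.5],[[0,0,-130],[0,0,0],0.5],[[0,0,-130],[0,0,0],0.5],[[0,0,-130],[0,0,0],0.5]]'

```text
time: 22.0
ee_pos: [0.5401, 0.1617, 0.1734]
tcp_rot: [-179.9, 0.0, 97.0]
wrist_force: [0.7, 0.5, -0.6]
opening: 0.0425
grasp_force: 0.0
```

```bash
python3 s.py; python3 - <<'E'
from h import *
a=camera('wrist')[0][:,:,::-1]; cv2.imwrite('pics/w7.png',a)
E
```

```text
time 22.0
ee_pos [0.54013 0.16169 0.17342]
tcp_rot [-1.7994353e+02  1.0490000e-02  9.6970360e+01]
wrist_force [ 0.70771  0.51818 -0.64643]
torque [-0.00811  0.02185 -0.02734]
```

View pics/w7.png

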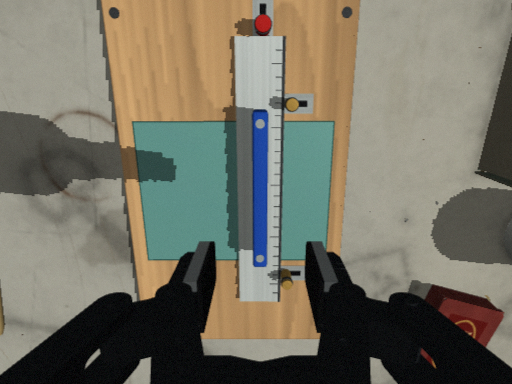

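The straightedge lies against the brass posts at (292,104) and (287,280) and the red post at (263,23), and the gripper is clear of it.

```bash
python3 -c "
from workcell import workorder
print(workorder.job_done())"
```

```text
the job is handed in; nothing more can be done
None
```

I handed the job in at about 22 s: the straightedge was released flat on the board, and the last picture shows it against both brass pins and the red stop pin. From the wrist readings I put each pin at about 1–4 N when I let go; the hand-in returned no verdict.

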